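Refit the carousel of an inclined tube rotator

TASK

The carousel of the tube rotator has been off for cleaning and lies on the bench. Put it back on the slanting spindle, its boss upwards, and turn it by its hub until the lugs find the keyways and it drops fully home on the flange; do not force it down or knock the rotator, leave the bottles, beaker and rack where they are, and let go.

Things in the scene. Friction and masses are not known exactly. Their poses are not given: they have to be found in the camera images.
- hub (a point): Centre of the hub of the loose carousel (0.2 to 0.4 kg): a pale disc 170 mm across, 5 mm thick, with a knurled aluminium boss 36 mm across, 44 mm tall, its foot flush with the disc's underside; point on the axis, 22 mm above the underside. z: out of the boss's open end. Eight clips, tops 24 mm above the underside, stand 67 to 80 mm from the axis. Starts flat on the bench, turned any way.
- lugs (a point): Middle of the hub's two inner lugs, on its axis, 19 mm above the underside. A plain 19.6 mm bore, countersunk to 24 mm at the foot, runs right through the hub; two opposite lugs, along +x and -x here, stick in from its wall to 5.5 mm from the axis, 4 mm wide, with bevelled feet, from 16 to 22 mm above the underside. z: up the hub.
- seat (a point): Centre of the 48 mm flange on which the carousel's underside must rest, at the spindle's foot, 112 mm above the bench. z: up along the spindle, which leans 35 degrees from vertical to the rotator's front; x and y belong to the motor head and tell nothing of the keyways. Home: hub's centre 22 mm above this along z. A worm gear holds the spindle: it cannot be turned by hand.
- shoulder (a point): Centre of the spindle's flat shoulder, 24 mm above the seat; same axes. Below it the spindle is 18 mm thick, its edge bevelled 1.5 mm; above it a slim nose, 8 mm across, 12 mm long. Two opposite keyways, 8 mm wide, to 4 mm from the axis, run 10 mm down from it, pointing anywhere (not reported). Lugs on the shoulder: 8 mm short of home; within 10 degrees of the keyways they drop in.
- rotator: Bench tube rotator, fixed: grey foot 200 x 130 x 18 mm, two cheeks up to 103 mm high, and between them a white motor drum 84 mm across that leans to the front. Origin at bench level straight under the seat; its front, -x, roughly faces the robot. Only the spindle stands above the flange.
- dropper_a: Small dye dropper bottle, 30 mm across, 112 mm tall, dark red; origin at the centre of its foot. Leave alone.
- dropper_b: The same bottle in yellow; origin at the centre of its foot. Leave alone.
- beaker: Glass beaker, 68 mm across, 90 mm tall; origin at the centre of its foot. Leave alone.
- rack: White rack with eight capped tubes, 55 x 160 mm, 104 mm tall; origin under its centre, long along y. Leave alone.

How it is judged:
At the end, for the whole second after the job is handed in: The carousel is on the spindle, boss upwards, its underside home on the flange to within 2.5 mm, its hub within 4 mm of the spindle's axis and in line with it to 0.08 rad, at rest and released (z of hub in the frame of seat between 0.019 and 0.0245 m and x of hub in the frame of seat between -0.004 and 0.004 m and y of hub in the frame of seat between -0.004 and 0.004 m and angle between the z axis of hub and the z axis of seat, either way round below 0.08 rad and z of lugs in the frame of seat below 0.022 m); the robot touches nothing.
It fails at once if the carousel is forced: more than 100 N between it and the rotator (contact force between carousel and rotator above 100 N).
It fails at once if the gripper or arm knocks the rotator with more than 40 N (contact force between any of the fingers, the arm and rotator above 40 N).
It fails at once if a bottle, the beaker or the rack is moved by more than 30 mm (distance of any of dropper_a, dropper_b, beaker, rack from where it was at the start of the episode above 0.03 m).
It also fails if it takes over 64 s, if anything falls off the work surface, if the arm or the gripper's body presses on something with over 40 N, if the wrist force passes 120 N, or if a joint passes its speed limit or range.

ROBOT

A 6-joint arm with a two-finger parallel gripper is mounted at the origin on the work surface. World frame = base frame: x ahead of the robot, y to its left, z up, the work surface at z = 0. Lengths are in m, angles in rad, forces in N, time in s.
With the tool pointing down it reaches from about 0.15 to 0.775 m from the base axis. Payload 6.1 kg.
Tool frame: the origin (TCP) lies at the very end of the fingers, on their centre line; the grasp point (between the pads) lies robot.grasp_offset behind it (robot.grasp_offset is the distance from the TCP to the grasp point, in m); z points along the fingers, x is the direction in which the jaws open and shut, and the axes are right-handed (so a half turn about z gives the same grasp; the last joint's range is limited). The gripper opens to 85 mm and grips with 20 to 120 N. Pads are 22 mm wide; open, the fingers measure 114 mm over their backs; the gripper's body (76 mm by 85 mm) begins 54 mm behind the grasp point. The pads swing forward as they close: fully open they stand 13 mm farther back than shut.
Start: joints at [0, 0.126, -0.04, 1.405, 0, 1.571], TCP at [0.525, -0, 0.231] pointing down, gripper open.
Joint ranges: [-2.72, 2.72], [-0.95, 1.95], [-1.27, 1.35], [-1.78, 2.02], [-1.46, 1.47], [-3.14, 3.14]. Speed limits (rad/s): [2.39, 2.39, 3.01, 3.14, 3.14, 3.14].

INTERFACE

Orientations are given as a unit quaternion [w, x, y, z].
In Python, from plant import robot, camera, camera_info, job gives the robot as it stands.
- The arm moves only by the shell command python3 -m creep 'ROWS' [FORCE]. ROWS is JSON, a list of rows, each a list of 7 numbers: the turn, a rotation vector about the tool's x, y, z in rad, then the shift along the tool's x, y, z in mm, then the opening, from -1 (shut) to 1 (fully open). A call has 1 to 8 rows; each row shifts and turns the commanded pose from where the row before left it, along the tool's axes as they then stand; what a row does not reach is not made up. A row lasts 1/8 s, in which the tool goes at most 62.5 mm and 10.7 degrees, less where a joint would pass 70% of its speed; a pose out of reach is approached as far as the arm can. A call with a gripper value outside its range is refused whole. The fingers move at their own pace and stop on an object; FORCE is the grip in N (left out, the last holds). Time passes only in rows, so rows that do not move let the fingers close. It gives the time, the measured TCP pose, the force and the opening at its end, in the units of the state.
- robot.read_state(): the state, without advancing time (a new reading comes with each control period).
- camera(name): name is "scene" or "side" or "wrist"; returns the picture (420x560x3 uint8, red, green, blue); there is no depth.
- camera_info(name): a dict with "fov_y" (degrees; the focal length in pixels is half the picture's height over the tangent of half this angle, whatever the lens; pixels are square), "cx", "cy" (the principal point, pixels), "extrinsics" (4x4, takes a point from camera to world coordinates). Camera axes: x right, y up, looking along -z (the intrinsics and any distortion apply to the point x, -y, -z); pixel columns grow to the right and rows downward; lengths in m; the calibration is good to about 2 mm. The wrist camera is an equidistant fisheye: a pixel r from the principal point sees the ray r / f radians off the axis. A picture is of the moment at which its call begins: read the wrist's pose just before it. camera_info takes no time and is no camera call; for the wrist camera it gives the pose at the moment of the call.
- job.sign_off(): hands the job in, once; it reports no verdict.
The state is a dict: "time_s": time; "joints": joint angles; "qd": joint speeds; "joint_torque": joint torques, N m; "ee_pos": TCP position; "eef_rot": TCP orientation; "wrist_force": force on the tool from outside, world axes, zero at the start; "ft_torque": the same for the moment, N m; "width": opening from 0.0 (shut) to 1.0 (fully open).
Only numpy, scipy, OpenCV 4.12 (cv2) and the standard library are available. Lean on these libraries where they do the work, as an engineer would, in place of code of your own. Each camera call takes 0.05 s, during which the arm holds its last target. There are 200 camera calls.

## Working session

There is one attempt and no reset: what is moved stays moved. The work goes in short steps, Python scripts to look and compute and a shell command to move; the robot and the scene stay as the last step left them, time stands still between calls to the robot, and variables do not carry over. Pictures are saved under pics/ and viewed, about 8 in all and at most 12, crops included, and the job is handed in when it is done.

```bash
ls; mkdir -p pics; python3 - <<'E'
from plant import robot,camera,camera_info
import cv2,numpy as np
ims=[]
for n in("scene","side","wrist"):
    i=camera_info(n);print(n,i["fov_y"],i["cx"],i["cy"],np.round(i["extrinsics"],4).tolist(),[k for k in i])
    im=camera(n);cv2.imwrite(f"pics/{n}0.png",im[:,:,::-1])
print(robot.read_state(),robot.grasp_offset)
E
```

```text
pics
scene 53.96233938855322 281.54962225622336 195.3060702512935 [[0.7712, -0.5213, 0.3654, 0.9318], [0.6366, 0.6344, -0.4384, -0.3449], [-0.0033, 0.5707, 0.8211, 0.7842], [0.0, 0.0, 0.0, 1.0]] ['fov_y', 'cx', 'cy', 'extrinsics']
side 51.705335923733735 277.1614990730103 214.62393978038256 [[0.8443, 0.3934, -0.364, 0.3299], [-0.5358, 0.6333, -0.5584, -0.432], [0.0108, 0.6665, 0.7455, 0.7227], [0.0, 0.0, 0.0, 1.0]] ['fov_y', 'cx', 'cy', 'extrinsics']
wrist 65.70646984690485 277.12733337177406 214.0901670821631 [[1.0, 0.0004, 0.0008, 0.524], [-0.0007, 0.9561, 0.2932, 0.0756], [-0.0006, -0.2932, 0.9561, 0.372], [0.0, 0.0, 0.0, 1.0]] ['fov_y', 'cx', 'cy', 'extrinsics']
{'time_s': 0.15, 'joints': array([-2.25919801e-05,  1.26257498e-01, -4.03899591e-02,  1.40542766e+00,
       -3.70059641e-05,  1.57078517e+00]), 'qd': array([-0.0005784 , -0.00139255,  0.00312037,  0.00014704, -0.00100971,
        0.00036926]), 'joint_torque': array([-6.60388159e-04, -4.36274636e+01,  3.53150582e+01,  1.35390865e-02,
        2.80258462e-06, -9.74541621e-07]), 'ee_pos': array([ 5.24664771e-01, -2.27884784e-05,  2.30692565e-01]), 'eef_rot': array([ 1.84921892e-05,  9.99999795e-01, -5.70630616e-06, -6.39394181e-04]), 'wrist_force': array([-0.05179654, -0.14701585,  0.3775277 ]), 'ft_torque': array([ 0.02277522, -0.01831534, -0.04050166]), 'width': 1.0011244859837507} 0.0187
```

View pics/scene0.png

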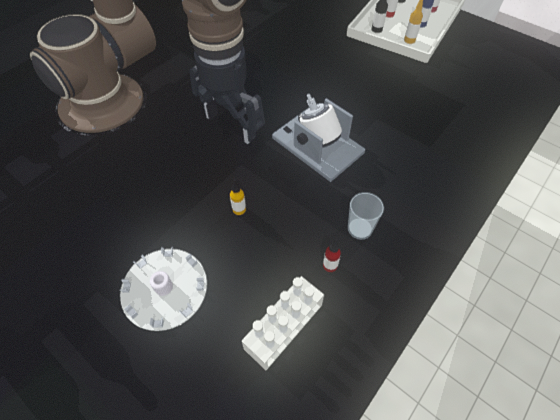

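View pics/side0.png

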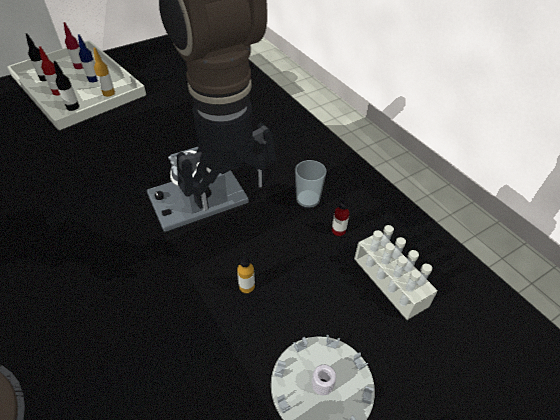

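Scene: carousel at about (162,282), rotator spindle at (312,102), yellow bottle (238,200), red bottle (331,258), beaker (365,215), rack (284,322). Side: hub at (324,378), rotator partly hidden by the gripper at (185,170).

```bash
cat > h.py <<'E'
import numpy as np,cv2
from plant import camera_info
def ray(n,u,v,i=None):
    i=i or camera_info(n);f=210/np.tan(np.radians(i["fov_y"])/2)
    x,y=(u-i["cx"])/f,(v-i["cy"])/f
    if n=="wrist":
        r=np.hypot(x,y);s=np.sin(r)/max(r,1e-9);d=np.array([x*s,-y*s,-np.cos(r)])
    else: d=np.array([x,-y,-1.])
    E=np.array(i["extrinsics"]);d=E[:3,:3]@d
    return E[:3,3],d/np.linalg.norm(d)
def onz(n,u,v,z,i=None):
    o,d=ray(n,u,v,i);return o+d*(z-o[2])/d[2]
def proj(n,p,i=None):
    i=i or camera_info(n);f=210/np.tan(np.radians(i["fov_y"])/2)
    E=np.array(i["extrinsics"]);c=E[:3,:3].T@(np.array(p)-E[:3,3])
    x,y,z=c[0],-c[1],-c[2]
    if n=="wrist":
        r=np.hypot(x,y);t=np.arctan2(r,z);k=f*t/max(r,1e-9)
    else:k=f/z
    return np.array([i["cx"]+x*k,i["cy"]+y*k])
def tri(rs):
    A=sum(np.eye(3)-np.outer(d,d) for o,d in rs);b=sum((np.eye(3)-np.outer(d,d))@o for o,d in rs)
    p=np.linalg.solve(A,b);return p,[1e3*np.linalg.norm((np.eye(3)-np.outer(d,d))@(p-o)) for o,d in rs]
E
python3 - <<'E'
import cv2,numpy as np
from h import *
a=cv2.imread("pics/scene0.png");b=cv2.imread("pics/side0.png")
z=lambda im,x,y,w,h,s:cv2.resize(im[y:y+h,x:x+w],None,fx=s,fy=s,interpolation=cv2.INTER_CUBIC)
c=np.vstack([np.hstack([z(a,265,85,100,75,4),z(b,140,140,100,75,4)]),np.hstack([z(a,112,240,100,75,4),z(b,270,335,100,75,4)])])
cv2.imwrite("pics/z1.png",c)
for n,u,v in(("scene",165,287),("side",323,386)):print(onz(n,u,v,.005))
print("yellow",onz("scene",238,213,0),"red",onz("scene",331,270,0),"beaker",onz("scene",361,230,0),"rack",onz("scene",284,322,.05))
E
```

```text
[ 0.5472744  -0.24826518  0.005     ]
[ 0.54188335 -0.25300886  0.005     ]
yellow [ 5.38037359e-01 -2.57960270e-02 -1.11022302e-16] red [ 0.7804473  -0.00589074  0.        ] beaker [ 7.75841838e-01  1.12811832e-01 -1.11022302e-16] rack [ 0.78396304 -0.16269238  0.05      ]
```

View pics/z1.png

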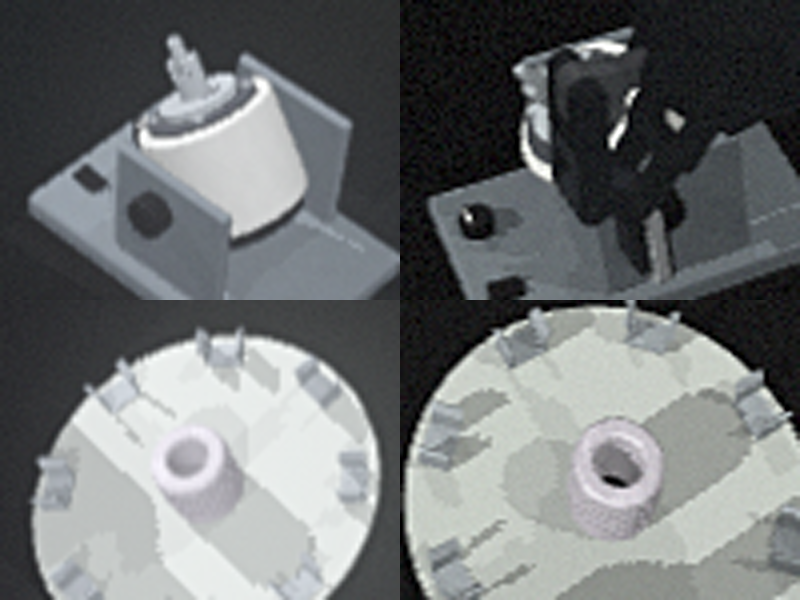

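The close-up shows the boss top centre at scene (158.7,280) and side (324.2,373.8), the nose tip at scene (308.8,94.5), and the flange at about (314,109). In the side view the gripper hides the rotator.

```bash
python3 - <<'E'
from h import *
i1=camera_info("scene");i2=camera_info("side")
p=onz("scene",158.7,280,.044);q=onz("side",324.2,373.8,.044);print(p,q,tri([ray("scene",158.7,280),ray("side",324.2,373.8)]))
s=onz("scene",314,109,.112);t=onz("scene",308.8,94.5,.1415);print("seat",s,"tip",t)
c=[onz("scene",u,v,.018) for u,v in((272.5,135),(331,177),(364,149))];print(np.round(c,3))
for a,b in((0,1),(1,2)):
    d=c[b]-c[a];print(np.linalg.norm(d),np.degrees(np.arctan2(d[1],d[0])))
# disc mask centre
for n in("scene","side"):
    im=cv2.imread(f"pics/{n}0.png");h=cv2.cvtColor(im,cv2.COLOR_BGR2GRAY);m=(h>90).astype(np.uint8)
    cs,_=cv2.findContours(m,0,2)
    for k in cs:
        if cv2.contourArea(k)>3000:
            hull=cv2.convexHull(k)[:,0].astype(float)
            (x,y),_r,_=cv2.fitEllipse(cv2.convexHull(k));print(n,x,y,_r,onz(n,x,y,.005))
E
```

```text
[ 0.5464395  -0.25132623  0.044     ] [ 0.54337534 -0.24830317  0.044     ] (array([ 0.54445965, -0.24926487,  0.04110108]), [np.float64(1.7116229490457568), np.float64(1.7116229490457304)])
seat [0.5355619  0.24997699 0.112     ] tip [0.51534339 0.25409652 0.1415    ]
[[0.456 0.192 0.018]
 [0.647 0.178 0.018]
 [0.659 0.299 0.018]]
0.19195181668007297 -4.422007634409514
0.12219060059757321 84.30232359959354
scene 282.3995666503906 322.60528564453125 (51.849605560302734, 113.44630432128906) [ 0.77328921 -0.15434033  0.005     ]
scene 162.7456817626953 288.5475158691406 (80.19291687011719, 91.67536926269531) [ 0.54628045 -0.25329169  0.005     ]
scene 588.6439208984375 55.219970703125 (12.448346138000488, 50.55779266357422) [0.97103361 1.05064287 0.005     ]
scene 317.9986877441406 135.71315002441406 (74.45169067382812, 102.08256530761719) [0.53896556 0.27333177 0.005     ]
scene 464.06231689453125 23.878868103027344 (79.07683563232422, 233.5135498046875) [0.61123807 0.96458578 0.005     ]
side 322.3807678222656 387.65655517578125 (101.55158996582031, 108.62633514404297) [ 0.53942081 -0.25463839  0.005     ]
side 395.78826904296875 271.0614013671875 (68.77434539794922, 100.42008209228516) [ 0.80053386 -0.14699905  0.005     ]
side 148.48126220703125 -14.453666687011719 (61.313236236572266, 175.2957763671875) [0.91145704 1.47315503 0.005     ]
side 78.2968521118164 36.73998260498047 (171.29774475097656, 184.58251953125) [0.53761494 1.16965145 0.005     ]
```

```bash
python3 -m creep '[[0,0,0,4,50,0,1],[0,0,0,4,50,0,1],[0,0,0,4,50,0,1],[0,0,0,4,50,0,1],[0,0,0,4,50,0,1],[0,0,0,0,0,0,1],[0,0,0,0,0,0,1]]' 60
python3 - <<'E'
from h import *
from plant import camera,robot
i=camera_info("wrist");im=camera("wrist");s=robot.read_state();print(s["ee_pos"],s["eef_rot"],s["joints"])
print(proj("wrist",[.5447,-.2497,.044],i))
a=cv2.cvtColor(im,cv2.COLOR_RGB2BGR)
b=cv2.cvtColor(camera("side"),cv2.COLOR_RGB2BGR);cv2.imwrite("pics/side1.png",b);cv2.imwrite("pics/wrist1.png",a)
z=cv2.resize(b[130:250,120:280],(560,420),interpolation=cv2.INTER_CUBIC)
cv2.imwrite("pics/z2.png",cv2.resize(np.hstack([a,z]),(800,300),interpolation=cv2.INTER_AREA))
E
```

```text
time_s: 1.02
ee_pos: [0.5447, -0.2498, 0.2308]
eef_rot: [-0.0, 1.0, -0.0, -0.0]
wrist_force: [0.1, 0.3, -0.5]
width: 1.0
[ 0.54480029 -0.24928252  0.23108454] [-2.71037963e-04  9.99999887e-01  2.41160484e-04 -3.06832161e-04] [-4.29245666e-01  2.69710739e-01  1.36589174e-01  1.43845842e+00
  2.37311876e-04  1.14106825e+00]
[277.91726094 190.99709902]
```

View pics/z2.png

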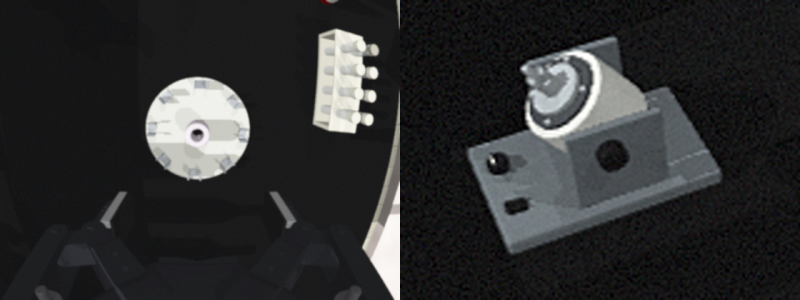

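Wrist view: boss mouth at about (276,186). Side view, now clear: flange at about (181,164), nose tip at about (173,159).

```bash
python3 - <<'E'
from h import *
im=cv2.imread("pics/wrist1.png");g=cv2.cvtColor(im,cv2.COLOR_BGR2GRAY)
m=(g>90).astype(np.uint8);m[:100]=0;m[265:]=0;m[:,:180]=0;m[:,370:]=0
k=max(cv2.findContours(m,0,2)[0],key=cv2.contourArea);h=cv2.convexHull(k)
e=cv2.fitEllipse(h);print(e)
P=np.array([onz("wrist",*p,.005) for p in h[:,0]]);c,r=cv2.minEnclosingCircle(P[:,:2].astype(np.float32));print("disc",c,r)
# boss: pinkish = R,B above G
b,gg,rr=[im[...,j].astype(int) for j in range(3)]
pm=(((rr+b)//2-gg>8)&(m>0)).astype(np.uint8);
k=[k for k in cv2.findContours(cv2.morphologyEx(pm,3,np.ones((5,5))),0,2)[0] if cv2.contourArea(k)>80]
for q in k: print("pink",cv2.boundingRect(q),cv2.minEnclosingCircle(q))
x,y,w,hh=250,160,56,56
z=cv2.resize(im[y:y+hh,x:x+w],None,fx=7,fy=7,interpolation=cv2.INTER_CUBIC)
b2=cv2.imread("pics/side1.png")[145:185,155:211]
z2=cv2.resize(b2,(392,392*40//56),interpolation=cv2.INTER_CUBIC);z2=cv2.copyMakeBorder(z2,0,392-z2.shape[0],0,0,0)
cv2.imwrite("pics/z3.png",np.hstack([z,z2]))
print(tri([ray("scene",308.8,94.5),ray("side",173.2,158.8)]),tri([ray("scene",314,109),ray("side",181.2,164)]))
E
```

```text
((276.2980041503906, 179.29798889160156), (144.7325439453125, 146.5289306640625), 95.69762420654297)
disc (0.5422972440719604, -0.24877043068408966) 0.0876111313700676
(array([0.51682902, 0.25022338, 0.13998316]), [np.float64(3.9280055892770473), np.float64(3.9280055892771166)]) (array([0.53372642, 0.253196  , 0.10999242]), [np.float64(1.1004299430911342), np.float64(1.1004299430909366)])
```

View pics/z3.png

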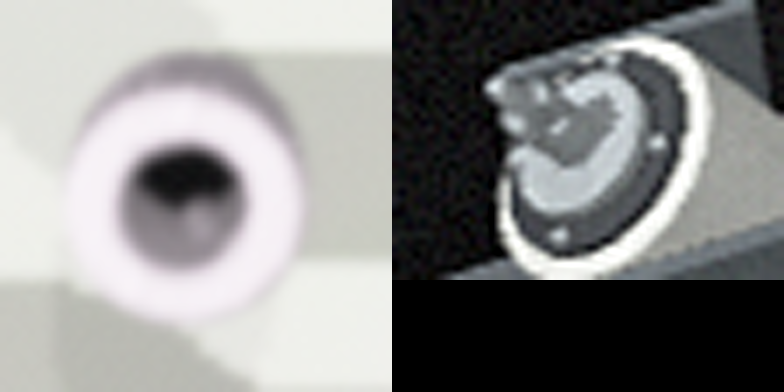

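The mouth of the boss is at wrist (276.2,189), so the hub is near (0.543,-0.248). That agrees with the other cameras to 2 mm. Nose tip in the side view: (170,158). I'm going down to grasp.

```bash
python3 -m creep '[[0,0,0,-1.8,-1.3,50,1],[0,0,0,0,0,50,1],[0,0,0,0,0,50,1],[0,0,0,0,0,50,1],[0,0,0,0,0,19,1],[0,0,0,0,0,0,0],[0,0,0,0,0,0,-1],[0,0,0,0,0,0,-1]]' 60
python3 -m creep '[[0,0,0,0,0,0,-1],[0,0,0,0,0,0,-1],[0,0,0,0,0,0,-1],[0,0,0,0,0,0,-1]]' 70
python3 - <<'E'
from h import *
print(tri([ray("scene",308.8,94.5),ray("side",170,157.8)]),tri([ray("scene",314,109),ray("side",181.9,165)]))
E
```

```text
time_s: 2.12
ee_pos: [0.5445, -0.2489, 0.0144]
eef_rot: [0.001, 1.0, 0.0, 0.002]
wrist_force: [2.0, -1.4, 1.0]
width: 0.4
time_s: 2.62
ee_pos: [0.5445, -0.249, 0.0144]
eef_rot: [0.0, 1.0, 0.0, 0.002]
wrist_force: [0.2, 1.7, 6.9]
width: 0.394
(array([0.51330542, 0.25639779, 0.13690508]), [np.float64(1.4743536429361226), np.float64(1.4743536429362725)]) (array([0.53401449, 0.25223357, 0.1092205 ]), [np.float64(0.1549082587420806), np.float64(0.15490825874206712)])
```

```bash
python3 -m creep '[[0,0,0,0,0,-25,-1],[0,0,0,0,0,-50,-1],[0,0,0,0,0,-60,-1],[0,0,0,0,0,-60,-1],[0,0,0,0,0,-55,-1],[0,0,0,-10,-40,0,-1],[0,0,0,-14,-55,0,-1],[0,0,0,-14,-55,0,-1]]'
python3 -m creep '[[0,0,0,-14,-55,0,-1],[0,0,0,-14,-55,0,-1],[0,0,0,-14,-55,0,-1],[0,0,0.087,-8,-45,0,-1],[0,0.153,0,0,-15,0,-1],[0,0.153,0,0,0,0,-1],[0,0.153,0,0,0,0,-1],[0,0.152,0,0,0,0,-1]]'
python3 - <<'E'
from h import *
from plant import robot
from scipy.spatial.transform import Rotation as R
s=robot.read_state();q=s["eef_rot"];M=R.from_quat(np.r_[q[1:],q[0]]).as_matrix();print(np.round(M,3),s["joints"])
print("shift tool mm",1e3*M.T@(np.array([.458,.128,.204])-s["ee_pos"]),s["wrist_force"])
E
```

```text
time_s: 3.62
ee_pos: [0.5046, -0.0975, 0.2626]
eef_rot: [-0.0, 1.0, -0.001, 0.0]
wrist_force: [1.1, 0.3, -2.1]
width: 0.4
time_s: 4.62
ee_pos: [0.4561, 0.1262, 0.2631]
eef_rot: [0.013, 0.952, -0.042, 0.303]
wrist_force: [0.3, 0.6, -2.0]
width: 0.395
[[ 0.813 -0.087  0.576]
 [-0.072 -0.996 -0.049]
 [ 0.578 -0.001 -0.816]] [ 0.45751762 -0.41992503 -0.58992329  0.85533121 -0.30331396  2.03031089]
shift tool mm [-32.73508296  -1.92124988  49.25331265] [ 0.3082437   0.56784091 -1.99257842]
```

```bash
python3 -m creep '[[0,0,0,-16,-1,25,-1],[0,0,0,-16,-1,25,-1],[0,0,0,0,0,0,-1],[0,0,0,0,0,0,-1]]'
python3 - <<'E'
from h import *
from plant import camera,robot
i=camera_info("wrist");im=cv2.cvtColor(camera("wrist"),cv2.COLOR_RGB2BGR);np.save("wi2.npy",i,allow_pickle=True)
cv2.imwrite("pics/wrist2.png",im)
b=cv2.cvtColor(camera("side"),cv2.COLOR_RGB2BGR);cv2.imwrite("pics/side2.png",b)
a=cv2.cvtColor(camera("scene"),cv2.COLOR_RGB2BGR);cv2.imwrite("pics/scene2.png",a)
p=proj("wrist",[.534,.252,.110],i);print(p);x,y=int(p[0])-50,max(0,int(p[1])-50)
print(x,y)
z=cv2.resize(im[y:y+100,x:x+100],(420,420),interpolation=cv2.INTER_CUBIC)
z2=cv2.resize(im,(560,420));z2=z2[:,60:440]
cv2.imwrite("pics/z4.png",np.hstack([z,z2]))
E
```

```text
time_s: 5.12
ee_pos: [0.4595, 0.1281, 0.2044]
eef_rot: [0.013, 0.953, -0.042, 0.301]
wrist_force: [0.5, 0.2, -1.8]
width: 0.391
[275.59978687  49.26967532]
225 0
```

View pics/z4.png

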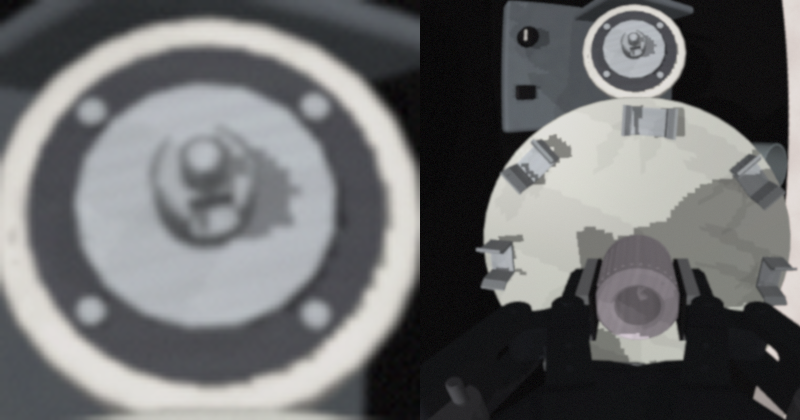

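The wrist view along the spindle shows the flange centre at (274.0,48.8), the nose tip at (273.8,36.2) and the boss mouth near (277,297). The keyways run roughly along the tool's y, tipped about 14° towards +x. The lug I saw earlier lies about 18° the same way, so they are nearly lined up already.

```bash
python3 - <<'E'
from h import *
from plant import robot
from scipy.spatial.transform import Rotation as R
i=np.load("wi2.npy",allow_pickle=True).item()
s=robot.read_state();q=s["eef_rot"];M=R.from_quat(np.r_[q[1:],q[0]]).as_matrix();T=s["ee_pos"]
seat,e=tri([ray("scene",314,109),ray("side",181.9,165),ray("wrist",274.,48.8,i)]);print("seat",seat,e)
tip,e=tri([ray("scene",308.8,95),ray("side",170.3,158),ray("wrist",273.8,36.2,i)]);print("tip",tip,e,np.linalg.norm(tip-seat),(tip-seat)/np.linalg.norm(tip-seat))
for h in(.112,): print("wrist on z",onz("wrist",274,48.8,h,i))
for az in(165,170,175,180):
    a=np.radians(az);z=np.array([.5736*np.cos(a),.5736*np.sin(a),.8192]);S=onz("wrist",274,48.8,.112,i)
    print(az,proj("wrist",S+.036*z,i),proj("scene",S+.036*z),proj("side",S+.036*z))
print("mouth pred",proj("wrist",T+M@[0,0,-.0296],i), "foot rim left/right",proj("wrist",T+M@[-.018,0,-.0296],i))
print(M)
im=cv2.imread("pics/wrist2.png");z=cv2.resize(im[225:385,210:350],None,fx=3.5,fy=3.5,interpolation=cv2.INTER_CUBIC)
z=cv2.convertScaleAbs(z,alpha=1.5);cv2.imwrite("pics/z5.png",z)
# drum ring/ flange fit
g=cv2.cvtColor(im,cv2.COLOR_BGR2GRAY)[0:100,225:325]
m=(g>170).astype(np.uint8);k=max(cv2.findContours(m,0,2)[0],key=cv2.contourArea);print(cv2.fitEllipse(cv2.convexHull(k)))
E
```

```text
seat [0.53381833 0.25264884 0.10870208] [np.float64(0.21892934975951012), np.float64(0.3633828408833687), np.float64(0.30295786678167025)]
tip [0.51393777 0.25588547 0.13651107] [np.float64(1.1477546351019254), np.float64(1.4060736963486813), np.float64(0.37880358759965577)] 0.03433733186358873 [-0.57897812  0.09425962  0.8098762 ]
wrist on z [0.53110694 0.25193728 0.112     ]
165 [274.00030762  32.83332584] [308.19311716  92.98199195] [168.06102634 155.57274129]
170 [273.70465693  35.29235216] [307.59080467  93.31226952] [168.22310617 156.11953892]
175 [273.60592641  37.81444888] [307.03408606  93.67842152] [168.4620647  156.64900434]
180 [273.70544011  40.37753038] [306.52718749  94.07781403] [168.77632609 157.1569555 ]
mouth pred [281.70837297 309.18206348] foot rim left/right [238.04043293 308.74793795]
[[ 0.8148458  -0.08710832  0.57309551]
 [-0.07189309 -0.99619823 -0.04919837]
 [ 0.57520232 -0.00111252 -0.81801042]]
((48.9524040222168, 53.6187629699707), (98.26445007324219, 100.5724868774414), 99.67053985595703)
```

View pics/z5.png

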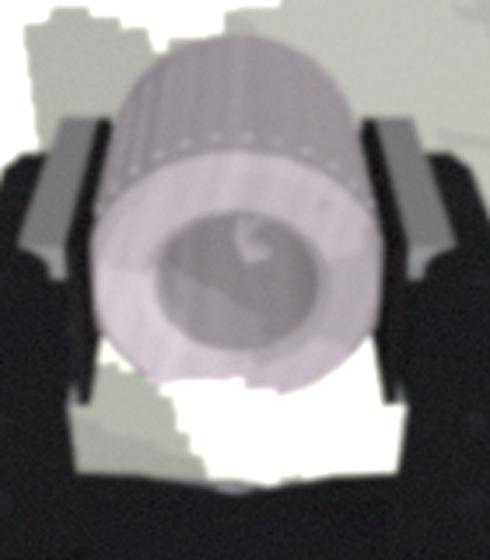

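```bash
python3 - <<'E'
from h import *
from plant import robot
from scipy.spatial.transform import Rotation as R
i=np.load("wi2.npy",allow_pickle=True).item()
s=robot.read_state();q=s["eef_rot"];M=R.from_quat(np.r_[q[1:],q[0]]).as_matrix();T=s["ee_pos"]
P=lambda v:proj("wrist",T+M@v,i)
off=np.array([277.7,303.5])-P([0,0,-.0296])
Z=lambda p:np.round((p-[210,225])*3.5)
print("lugplane centre zoom",Z(P([0,0,-.0076])+off))
for d in range(0,360,30):
    v=lambda r,h:np.array([r*np.sin(np.radians(d)),r*np.cos(np.radians(d)),h]);print(d,Z(P(v(.0055,-.0076))+off),Z(P(v(.0098,-.0076))+off),Z(P(v(.0055,-.0016))+off))
seat=np.array([.533,.251,.112]);zh=-M[:,2]
# keyway zoom coords in z4 left
off=np.array([274,48.8])-proj("wrist",seat,i);Y=lambda p:np.round((p+off-[225,0])*4.2)
print("shoulder c",Y(proj("wrist",seat+.024*zh,i)))
for d in range(0,360,20):
    r=M[:,0]*np.sin(np.radians(d))+M[:,1]*np.cos(np.radians(d));print(d,Y(proj("wrist",seat+.024*zh+.004*r,i)),Y(proj("wrist",seat+.024*zh+.009*r,i)))
goal=seat+zh*(.046+.0144);print("to underside 46 above seat, tool mm",1e3*M.T@(goal-T))
im=cv2.imread("pics/wrist2.png")
a=cv2.resize(im[20:70,249:299],(400,400),interpolation=cv2.INTER_CUBIC);b=cv2.resize(im[270:320,253:303],(400,400),interpolation=cv2.INTER_CUBIC)
cv2.imwrite("pics/z6.png",np.hstack([cv2.convertScaleAbs(a,alpha=1.3,beta=-40),cv2.convertScaleAbs(b,alpha=2.2,beta=-80)]))
E
```

```text
lugplane centre zoom [235. 184.]
0 [235. 219.] [235. 245.] [234. 197.]
30 [255. 214.] [270. 237.] [254. 193.]
60 [270. 202.] [297. 215.] [268. 180.]
90 [276. 184.] [308. 184.] [274. 163.]
120 [271. 166.] [299. 152.] [269. 146.]
150 [256. 153.] [272. 128.] [255. 133.]
180 [235. 148.] [235. 119.] [235. 128.]
210 [214. 153.] [198. 128.] [215. 133.]
240 [199. 166.] [171. 152.] [200. 146.]
270 [194. 184.] [162. 184.] [195. 163.]
300 [200. 202.] [172. 215.] [200. 180.]
330 [215. 214.] [199. 237.] [215. 193.]
shoulder c [205. 176.]
0 [205. 199.] [205. 228.]
20 [214. 198.] [224. 225.]
40 [221. 194.] [241. 216.]
60 [226. 188.] [253. 202.]
80 [229. 180.] [259. 186.]
100 [229. 173.] [259. 168.]
120 [226. 165.] [253. 151.]
140 [221. 159.] [240. 138.]
160 [214. 155.] [224. 129.]
180 [205. 154.] [205. 126.]
200 [197. 155.] [187. 129.]
220 [190. 159.] [170. 138.]
240 [184. 165.] [158. 152.]
260 [181. 173.] [152. 168.]
280 [181. 181.] [152. 186.]
300 [184. 188.] [158. 202.]
320 [190. 194.] [170. 216.]
340 [197. 198.] [187. 225.]
to underside 46 above seat, tool mm [  -2.60304285 -128.51435312   51.33057442]
```

View pics/z6.png

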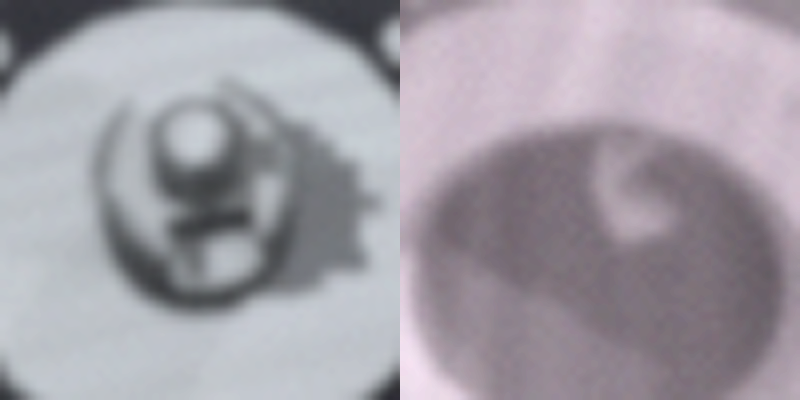

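The lug is about 19° from tool y and the keyway about 15°, so I'll add a small turn and then slide over above the nose.

```bash
python3 -m creep '[[0,0,0,-0.6,-32,0,-1],[0,0,0,-1,-48,0,-1],[0,0,0,-1,-48.5,0,-1],[0,0,0,0,0,20,-1],[0,0,0,0,0,20,-1],[-0.015,0,0.05,0,0,8,-1],[0,0,0,0,0,0,-1],[0,0,0,0,0,0,-1]]'
cat > st.py <<'E'
from h import *
from plant import robot
from scipy.spatial.transform import Rotation as R
s=robot.read_state();q=s["eef_rot"];M=R.from_quat(np.r_[q[1:],q[0]]).as_matrix();T=s["ee_pos"]
seat=np.array([.533,.251,.112]);z=-M[:,2]
print("t",s["time_s"],"rel seat (tool, mm)",np.round(1e3*M.T@(T-seat),1),"underside height",round(1e3*z@(T-seat)-14.4,1),"F tool",np.round(M.T@s["wrist_force"],1),"Mom",np.round(M.T@s["ft_torque"],2),"w",round(s["width"],3),"j6",round(s["joints"][5],2),"axis",np.round(z,3))
E
python3 st.py; python3 - <<'E'
from h import *
from plant import camera
a=cv2.cvtColor(camera("scene"),cv2.COLOR_RGB2BGR)[60:160,250:390];b=cv2.cvtColor(camera("side"),cv2.COLOR_RGB2BGR)[110:210,110:250]
cv2.imwrite("pics/z7.png",cv2.resize(np.hstack([a,b]),(790,282),interpolation=cv2.INTER_CUBIC))
E
```

```text
time_s: 6.28
ee_pos: [0.496, 0.2541, 0.1631]
eef_rot: [0.012, 0.951, -0.067, 0.301]
wrist_force: [0.1, 0.6, -2.0]
width: 0.398
t 6.275 rel seat (tool, mm) [ -1.1   1.  -63.1] underside height 48.7 F tool [-1.2 -0.5  1.7] Mom [-0.06 -0.81  0.02] w 0.398 j6 2.31 axis [-0.57   0.064  0.819]
```

View pics/z7.png

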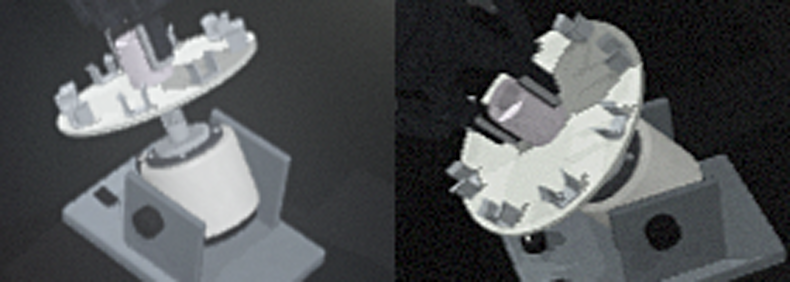

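Both views show the carousel coaxial above the nose and parallel to the flange. Lowering in steps.

```bash
python3 -m creep '[[0,0,0,1,-1,7,-1],[0,0,0,0,0,7,-1],[0,0,0,0,0,5,-1],[0,0,0,0,0,0,-1]]';python3 st.py;python3 -m creep '[[0,0,0,0,0,3,-1],[0,0,0,0,0,3,-1],[0,0,0,0,0,0,-1]]';python3 st.py
```

```text
time_s: 6.88
ee_pos: [0.5073, 0.2531, 0.1464]
eef_rot: [0.013, 0.951, -0.068, 0.3]
wrist_force: [-0.3, 0.4, -2.2]
width: 0.395
t 6.875 rel seat (tool, mm) [ -1.4   0.9 -42.9] underside height 28.5 F tool [-1.6 -0.3  1.6] Mom [-0.03 -0.82 -0.  ] w 0.395 j6 2.29 axis [-0.569  0.066  0.82 ]
time_s: 7.25
ee_pos: [0.5108, 0.253, 0.142]
eef_rot: [0.013, 0.951, -0.068, 0.3]
wrist_force: [0.3, 0.4, -2.9]
width: 0.399
t 7.25 rel seat (tool, mm) [ -1.    0.6 -37.4] underside height 23.0 F tool [-1.5 -0.4  2.5] Mom [-0.02 -0.78  0.04] w 0.399 j6 2.29 axis [-0.57   0.065  0.819]
```

```bash
python3 -m creep '[[0,0,0,0,0,2,-1],[0,0,0,0,0,2,-1],[0,0,0,0,0,0,-1]]';python3 st.py;python3 -m creep '[[0,0,0,0,0,2,-1],[0,0,0,0,0,2,-1],[0,0,0,0,0,0,-1]]';python3 st.py
```

```text
time_s: 7.62
ee_pos: [0.5133, 0.2532, 0.1391]
eef_rot: [0.012, 0.951, -0.067, 0.301]
wrist_force: [0.6, 1.6, -2.9]
width: 0.402
t 7.625 rel seat (tool, mm) [ -0.7   0.1 -33.6] underside height 19.2 F tool [-1.4 -1.6  2.6] Mom [ 0.35 -0.73 -0.01] w 0.402 j6 2.28 axis [-0.57   0.064  0.819]
time_s: 8.0
ee_pos: [0.5156, 0.253, 0.1358]
eef_rot: [0.012, 0.951, -0.067, 0.301]
wrist_force: [2.4, 3.6, -2.1]
width: 0.396
t 8.0 rel seat (tool, mm) [ -0.7  -0.  -29.6] underside height 15.2 F tool [ 0.3 -3.8  2.9] Mom [ 0.74 -0.7   0.05] w 0.396 j6 2.28 axis [-0.57   0.064  0.819]
```

```bash
python3 -m creep '[[0,0,0,0,-0.7,2,-1],[0,0,0,0,0,2,-1],[0,0,0,0,0,0,-1]]';python3 st.py;python3 -m creep '[[0,0,0,0,0,2,-1],[0,0,0,0,0,1,-1],[0,0,0,0,0,0,-1]]';python3 st.py
```

```text
time_s: 8.38
ee_pos: [0.5178, 0.253, 0.1323]
eef_rot: [0.013, 0.951, -0.068, 0.3]
wrist_force: [1.9, 2.7, -3.0]
width: 0.399
t 8.375 rel seat (tool, mm) [ -0.9  -0.2 -25.4] underside height 11.0 F tool [-0.5 -2.9  3.4] Mom [ 0.56 -0.62 -0.02] w 0.399 j6 2.28 axis [-0.57   0.065  0.819]
time_s: 8.75
ee_pos: [0.5195, 0.2529, 0.1299]
eef_rot: [0.013, 0.951, -0.068, 0.3]
wrist_force: [1.6, 3.6, -2.6]
width: 0.399
t 8.75 rel seat (tool, mm) [ -0.9  -0.3 -22.5] underside height 8.1 F tool [-0.6 -3.8  2.8] Mom [ 0.57 -0.71 -0.05] w 0.399 j6 2.27 axis [-0.57   0.065  0.819]
```

```bash
python3 -m creep '[[0,0,0,0,-0.4,1.5,-1],[0,0,0,0,0,1.5,-1],[0,0,0,0,0,0,-1]]';python3 st.py;python3 -m creep '[[0,0,0,0,0,1.5,-1],[0,0,0,0,0,0,-1]]';python3 st.py
```

```text
time_s: 9.12
ee_pos: [0.5212, 0.2528, 0.1273]
eef_rot: [0.013, 0.951, -0.068, 0.3]
wrist_force: [0.6, 1.3, -3.5]
width: 0.401
t 9.125 rel seat (tool, mm) [ -1.   -0.4 -19.4] underside height 5.0 F tool [-1.7 -1.3  3.2] Mom [ 0.38 -0.65 -0.05] w 0.401 j6 2.27 axis [-0.57   0.065  0.819]
time_s: 9.38
ee_pos: [0.522, 0.2527, 0.1261]
eef_rot: [0.013, 0.951, -0.068, 0.3]
wrist_force: [0.3, 0.5, -2.2]
width: 0.391
t 9.375 rel seat (tool, mm) [ -1.   -0.5 -17.9] underside height 3.5 F tool [-1.  -0.5  2. ] Mom [ 0.28 -0.77  0.04] w 0.391 j6 2.27 axis [-0.57   0.065  0.819]
```

```bash
python3 -m creep '[[0,0,0,0,0,1.5,-1],[0,0,0,0,0,0,-1]]';python3 st.py;python3 -m creep '[[0,0,0,0,0,1.5,-1],[0,0,0,0,0,0,-1]]';python3 st.py;python3 -m creep '[[0,0,0,0,0,1,-1],[0,0,0,0,0,0,-1]]';python3 st.py
```

```text
time_s: 9.62
ee_pos: [0.5229, 0.2527, 0.1249]
eef_rot: [0.013, 0.951, -0.068, 0.3]
wrist_force: [0.8, 0.8, -2.6]
width: 0.397
t 9.625 rel seat (tool, mm) [ -1.   -0.5 -16.5] underside height 2.1 F tool [-0.9 -0.9  2.5] Mom [ 0.17 -0.74 -0.06] w 0.397 j6 2.27 axis [-0.57   0.065  0.819]
time_s: 9.88
ee_pos: [0.5237, 0.2526, 0.1239]
eef_rot: [0.013, 0.951, -0.068, 0.3]
wrist_force: [-1.5, -0.1, -1.7]
width: 0.397
t 9.875 rel seat (tool, mm) [ -0.9  -0.5 -15.1] underside height 0.7 F tool [-2.2  0.3  0.5] Mom [ 0.06 -0.85 -0.01] w 0.397 j6 2.27 axis [-0.57   0.065  0.819]
time_s: 10.12
ee_pos: [0.5239, 0.2525, 0.1237]
eef_rot: [0.013, 0.951, -0.067, 0.3]
wrist_force: [-10.1, -1.4, 7.2]
width: 0.397
t 10.125 rel seat (tool, mm) [ -0.9  -0.4 -14.9] underside height 0.5 F tool [ -3.9   2.7 -11.6] Mom [-0.45 -1.38 -0.02] w 0.397 j6 2.27 axis [-0.57   0.065  0.819]
```

The axial force rose sharply with TCP z at 0.1237, against 0.1238 expected at home (0.1303 if the lugs were on the shoulder). I'll ease off, release and back out.

```bash
python3 -m creep '[[0,0,0,0,0,-0.8,-1],[0,0,0,0,0,0,-0.3],[0,0,0,0,0,0,0.3],[0,0,0,0,0,0,1],[0,0,0,0,0,0,1],[0,0,0,0,0,0,1],[0,0,0,0,0,0,1]]';python3 st.py;python3 -m creep '[[0,0,0,0,0,-20,1],[0,0,0,0,0,-40,1],[0,0,0,0,0,-40,1],[0,0,0,0,0,-40,1],[0,0,0,0,0,0,1]]'
python3 - <<'E'
from h import *
from plant import camera,robot
s=[cv2.cvtColor(camera(n),cv2.COLOR_RGB2BGR) for n in("scene","side","wrist")];cv2.imwrite("pics/wrist9.png",s[2])
a=s[0][60:160,250:390];b=s[1][110:210,110:250]
z=cv2.resize(np.hstack([a,b]),(790,282),interpolation=cv2.INTER_CUBIC)
w=cv2.copyMakeBorder(cv2.resize(s[2],(400,300)),0,0,0,390,0)
cv2.imwrite("pics/z8.png",np.vstack([z,w]))
for n,st in(("mouth",.044),):
  for az in(173,):
    zz=np.array([.5736*np.cos(np.radians(az)),.5736*np.sin(np.radians(az)),.8192])
    for h in(.044,.052):
      p=np.array([.533,.2515,.111])+zz*h
      print(h,[(proj(c,p)-o)*f for c,o,f in(("scene",[250,60],2.82),("side",[110,110],2.82),("wrist",[0,0],.714))])
E
```

```text
time_s: 11.0
ee_pos: [0.5239, 0.2527, 0.1237]
eef_rot: [0.013, 0.951, -0.068, 0.3]
wrist_force: [-0.7, 0.7, -0.2]
width: 0.999
t 11.0 rel seat (tool, mm) [ -0.9  -0.6 -14.9] underside height 0.5 F tool [-0.7 -0.6 -0.3] Mom [-0.06 -0.51  0.02] w 0.999 j6 2.27 axis [-0.57   0.065  0.819]
time_s: 11.62
ee_pos: [0.4443, 0.2631, 0.242]
eef_rot: [0.01, 0.951, -0.067, 0.302]
wrist_force: [0.3, 0.0, -0.0]
width: 0.997
0.044 [array([159.25645555,  87.74132429]), array([159.66718066, 126.21164036]), array([199.82869888, 150.7237284 ])]
0.052 [array([155.57399534,  78.62596155]), array([151.72129259, 120.89279111]), array([199.88755091, 152.75366396])]
```

View pics/z8.png

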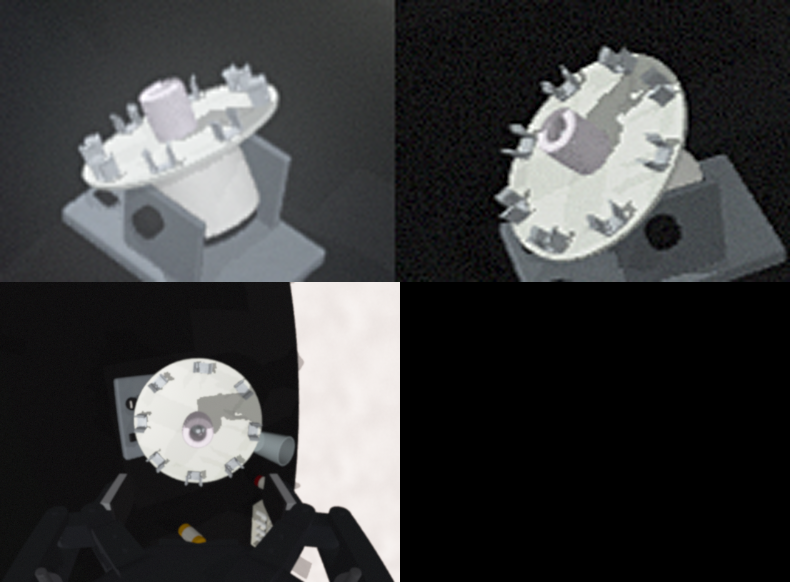

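```bash
python3 -c "
from plant import job
print(job.sign_off())"
```

```text
the job is handed in; nothing more can be done
None
```

The carousel is back on the spindle, boss up, released, and it appears fully home on the flange. I handed the job in at about 12 s of the 64 s allowed; the sign-off gave no verdict.

- **What I did:** I gripped the boss and carried the carousel over, tilted 35°. From the wrist picture the lugs looked about 4° off the keyways, so I turned the hub about 3° and lowered it in small steps. It dropped home without a search turn. The measured tool force stayed under about 13 N.
- **Height:** contact came with the TCP at z = 0.1237 m. I expected 0.1238 m at home and about 0.130 m if the lugs had been on the shoulder.
- **Position after release:** the scene view puts the boss mouth within about 1 px of its predicted home position. The side view is about 2 to 3 px off, on the side away from the "8 mm short" position.
- **Surroundings:** the gripper is clear above the carousel and the wrist force is about zero. I did not remeasure the bottles, beaker and rack, but the robot never went down near them.
- **Disagreements:** the cameras differed by 2 to 3 mm on the seat, and the lean direction came out anywhere from about 169° to 176°. I aimed in between, and both were within the slack of the fit.
- **Not tested:** I did not turn the hub once it was down to prove the lugs were in the keyways. That conclusion rests on the height and the pictures.

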